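# Key and fit a belt pulley on a drill-press spindle

### The job

Drop the long steel key into the keyway of the upright spindle until it stands at the bottom, feeling gently for the slot because the spindle is stiff and may stand turned up to 50 degrees either side of the yellow stripe. Then slide the pulley over the shaft and key with its keyway lined up and press it gently fully home on the collar. Push lightly throughout, never harder than about 20 N, leave the other parts alone and let go at the end.

Things in the scene. Friction and masses are not known exactly. Their poses are not given: they have to be found in the camera images.
- unit: Fixed spindle unit: grey base 130 x 130 x 12 mm, red housing 80 mm across to 66 mm high, then an upright steel spindle: collar 56 mm across, flat top 90 mm above the bench, and on it a shaft 24 mm across, 32 mm high (1 mm chamfer at its end). Origin under the base's centre, on the spindle's axis; z up, x towards the yellow stripe on the housing.
- seat (a point): Centre of the collar's top face, on the spindle's axis: the middle of the pulley's underside ends here. Axes as the unit's. Two spring balls stand out of the shaft 12 mm above the collar, 90 degrees either side of the keyway: they catch the pulley 14 mm above the collar and drag on it from there on, so that it does not drop home by itself but needs a light push (under 10 N) until it stops on the collar.
- slot (a point): Where the keyway's mouth would be if the spindle stood at the stripe: level with the shaft's end, 11.1 mm from the axis on the unit's +x side (a seated key's axis). But the spindle starts turned by an unreported angle of up to 0.9 rad either way about its axis, so feel or look for the slot. It is stiff: it turns within +-1 rad against a drag of 0.4 N m and stays where left.
- pocket (a point): Bottom of the keyway, under point slot and turned with the spindle in the same unreported way. The keyway is 11.6 mm wide, its floor 5.5 mm from the axis; along the shaft it is open outwards and at the end, and it runs on into a pocket in the collar, 18 mm deep, closed all round, from 5.5 to 16.7 mm from the axis, with a 2 mm chamfer round its mouth.
- key_mid (a point): Centre of the long steel key, a square bar 10 x 10 x 46 mm, ends chamfered 0.8 mm, 36 g. z along its length, x and y across its flats (any quarter turn is the same). It starts upright in one of the three stand holes with 28 mm showing. At the bottom of the keyway its centre is 5 mm above the collar's top and its top 4 mm below the shaft's end.
- pulley_mid (a point): Middle of the belt pulley, on its axis, 26 mm above its underside; z up, it stands on the bench. Aluminium, 52 mm high, about 0.34 kg: grooved grey sheave 76 mm across in the lower 22 mm, plain round boss 48 mm across above it to grip. Through bore 25.6 mm; keyway 11.4 mm wide out to 17.7 mm from the axis on the +x side, under a short yellow line; 1.5 mm chamfer underneath.
- stand: Wooden stand, fixed, 50 x 130 x 30 mm, with three holes 11 mm square and 18 mm deep in a row along its y axis at -42, 0 and 42 mm. Origin under its centre. It holds the long steel key, a shorter brass key and a round pin in any order.
- brass_key: Short brass key, 10 x 10 x 34 mm, upright in the stand, not to be used. Origin at its lower end.
- pin: Dark round pin, 10 mm across, 36 mm long, upright in the stand, not to be used. Origin at its lower end.
- bearing: Steel bearing ring 62 mm across, 16 mm high, lying on the bench; leave alone. Origin under its centre.
- idler: Black plastic idler wheel 70 mm across, 26 mm high, no bore, lying on the bench; leave alone. Origin under its centre.
- tin: Blue and yellow tin 74 mm across, 100 mm high; leave alone. Origin under its centre.
- driver: Red screwdriver lying on the bench; leave alone. Origin at its middle, underneath.
- spanner: Steel spanner lying on the bench; leave alone. Origin at its middle, underneath.
Not all that is in view belongs to the job. What is shaped like the part that bears pulley_mid but orange is not meant.

How it is judged:
By the outcome, as a careful person would: the job done as asked, in the order asked, and still so for the second after the job is handed in, with the robot touching nothing.
It also fails if it takes over 72 s, if anything falls off the work surface, if the arm or the gripper's body presses on something with over 40 N, if the wrist force passes 120 N, or if a joint passes its speed limit or range.

### The arm

A 7-joint arm with a two-finger parallel gripper is mounted at the origin on the work surface. World frame = base frame: x ahead of the robot, y to its left, z up, the work surface at z = 0. Lengths are in m, angles in rad, forces in N, time in s.
With the tool pointing down it reaches from about 0.425 to 0.925 m from the base axis. Payload 6.8 kg.
Tool frame: the origin (TCP) lies at the very end of the fingers, on their centre line; the grasp point (between the pads) lies 19 mm behind it; z points along the fingers, y is the direction in which the jaws open and shut (so a half turn about z gives the same grasp; the last joint's range is limited). The gripper opens to 85 mm and grips with 20 to 120 N. Pads are 22 mm wide; open, the fingers measure 114 mm over their backs; the gripper's body (76 mm by 85 mm) begins 54 mm behind the grasp point. The pads swing forward as they close: fully open they stand 13 mm farther back than shut.
Start: joints at [-1.36, 0.477, 0.022, 1.555, -0.011, 1.109, -0.083], TCP at [0.212, 0.641, 0.231] pointing down, gripper open.
Joint ranges: [-2.96, 2.96], [-0.34, 2.1], [-1.41, 1.46], [0.24, 2.44], [-1.37, 4.51], [0.17, 1.92], [-2.96, 2.96]. Speed limits (rad/s): [2.39, 2.39, 3.14, 3.14, 3.14, 3.14, 3.14].

### API

Orientations are given as a unit quaternion [w, x, y, z].
In Python, from station import bot gives the robot as it stands.
- The arm moves only by the tool move_arm, never from a script. Its argument "commands" is text: rows parted by semicolons, each of 7 numbers parted by spaces: the opening, from 0 (shut) to 1 (fully open), then the shift along the tool's x, y, z in cm, then the turn, a rotation vector about the tool's x, y, z in degrees. In form: gripper tx ty tz rx ry rz; .... A call has 1 to 12 rows; each row shifts and turns the commanded pose from where the row before left it, along the tool's axes as they then stand; what a row does not reach is not made up. A row lasts 1/12 s, in which the tool goes at most 41.7 mm and 7.16 degrees, less where a joint would pass 70% of its speed; a pose out of reach is approached as far as the arm can. A call with a gripper value outside its range is refused whole. The fingers move at their own pace and stop on an object; "force" is the grip in N (left out, the last holds). Time passes only in rows, so rows that do not move let the fingers close. It gives the time, the measured TCP pose, the force and the opening at its end, in the units of the state.
- bot.get_obs(): the state, without advancing time (a new reading comes with each control period).
- bot.read_camera(name): name is "scene" or "side" or "wrist"; returns a dict with "img" (400x640x3 uint8, red, green, blue), "K" (3x3 intrinsics, pixels), "rvec" (rotation vector, rad) and "tvec" (3), from world to camera coordinates, as OpenCV has them; the wrist camera has in their place "hand_eye" (4x4, takes a point from camera to tool coordinates, whose origin is the TCP and whose axes are the flange's). Camera axes: x right, y down, z forward; pixel columns grow to the right and rows downward; lengths in m; the calibration is good to about 2 mm. A picture is of the moment at which its call begins: read the wrist's pose just before it. There is no depth.
- bot.hand_in(): hands the job in, once; it reports no verdict.
The state is a dict: "t": time; "q": joint angles; "joint_vel": joint speeds; "joint_torque": joint torques, N m; "eef_pos": TCP position; "tool_rot": TCP orientation; "contact_force": force on the tool from outside, world axes, zero at the start; "torque": the same for the moment, N m; "gripper_width": opening from 0.0 (shut) to 1.0 (fully open).
Only numpy, scipy, OpenCV 4.12 (cv2) and the standard library are available. Lean on these libraries where they do the work, as an engineer would, in place of code of your own. Each camera call takes 0.05 s, during which the arm holds its last target. There are 200 camera calls.

## Working session

There is one attempt and no reset: what is moved stays moved. The work goes in short steps, Python scripts to look and compute and a tool call to move; the robot and the scene stay as the last step left them, time stands still between calls to the robot, and variables do not carry over. Pictures are saved under pics/ and viewed, about 8 in all and at most 12, crops included, and the job is handed in when it is done.

Besides the shell and the picture viewer there is one more tool, called as name(argument=value, ...) on one line, values as JSON. move_arm: Moves the arm, as the interface text tells. Its arguments: {"type":"object","properties":{"commands":{"type":"string"},"force":{"type":"number"}},"required":["commands"]}

```bash
ls; mkdir -p pics
cat > h.py <<'E'
import numpy as np, cv2
from station import bot
from scipy.spatial.transform import Rotation as R
def state():
    o=bot.get_obs(); q=o['tool_rot']; return o,R.from_quat([q[1],q[2],q[3],q[0]]),np.array(o['eef_pos'])
def cam(name):
    o,Rt,p=state(); c=bot.read_camera(name); K=np.array(c['K'])
    if name=='wrist':
        H=np.array(c['hand_eye']); Rw=Rt.as_matrix()@H[:3,:3]; C=Rt.as_matrix()@H[:3,3]+p
    else:
        Rc=cv2.Rodrigues(np.array(c['rvec'],float))[0]; Rw=Rc.T; C=-Rc.T@np.array(c['tvec']).ravel()
    return c['img'],K,Rw,C
def ray(v,K,Rw,C,z):
    d=Rw@np.linalg.inv(K)@np.array([v[0],v[1],1.]); return C+d*(z-C[2])/d[2]
def proj(P,K,Rw,C):
    x=K@(Rw.T@(np.array(P)-C)); return x[:2]/x[2]
def save(img,n): cv2.imwrite('pics/'+n+'.png',cv2.cvtColor(img,cv2.COLOR_RGB2BGR))
E
python3 - <<'E'
from h import *
ims=[]
for n in ('scene','side','wrist'):
    c=cam(n); save(c[0],n); np.savez('pics/'+n,img=c[0],K=c[1],Rw=c[2],C=c[3]); print(n,c[3].round(3),c[1][0,0],c[2].round(2).tolist())
o,Rt,p=state(); print(o); print(Rt.as_matrix().round(3))
a,b=[cv2.imread(f'pics/{n}.png') for n in('scene','side')]
cv2.imwrite('pics/both.png',np.vstack([cv2.resize(a,(480,300)),cv2.resize(b,(480,300))]))
E
```

```text
pics
scene [ 1.134 -0.195  0.716] 367.41047290135367 [[0.36, 0.63, -0.68], [0.93, -0.26, 0.26], [-0.01, -0.73, -0.68]]
side [ 0.079 -0.825  0.718] 426.4685188250643 [[0.89, -0.25, 0.39], [-0.47, -0.49, 0.74], [0.01, -0.84, -0.55]]
wrist [0.143 0.663 0.373] 315.5052065280536 [[0.31, 0.91, 0.27], [0.95, -0.3, -0.09], [-0.0, 0.29, -0.96]]
{'t': 0.15, 'q': array([-1.36008944,  0.47764725,  0.02232507,  1.55619704, -0.01149479,
        1.10929531, -0.08307777]), 'joint_vel': array([ 8.17274185e-04, -3.23945467e-03,  7.97311969e-04, -4.65168712e-03,
       -1.60353172e-03,  7.43437968e-05,  1.54750223e-04]), 'joint_torque': array([ 2.57198568e-03, -5.96931732e+01,  1.60986967e+00, -2.81490487e+01,
        1.25458048e-02,  6.60762584e-03, -2.70474186e-05]), 'eef_pos': array([0.21142129, 0.64056459, 0.23053534]), 'tool_rot': array([-6.55341682e-05,  1.58698692e-01,  9.87326806e-01, -7.06523871e-04]), 'contact_force': array([-0.28636165, -0.79982916, -0.89474799]), 'torque': array([-0.0026647 ,  0.07945858, -0.00748543]), 'gripper_width': 1.005079447140953}
[[-0.95   0.313 -0.   ]
 [ 0.313  0.95  -0.001]
 [-0.    -0.001 -1.   ]]
```

View pics/scene.png

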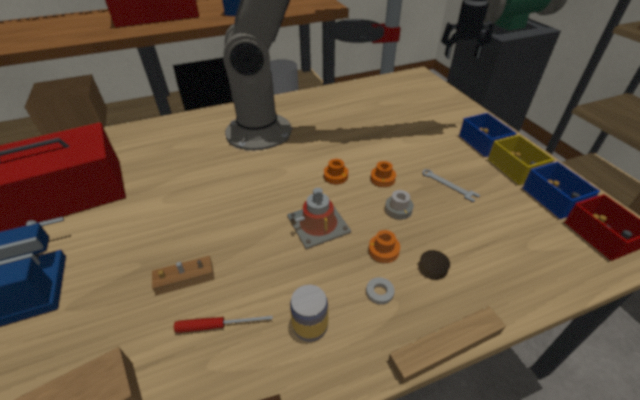

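View pics/side.png

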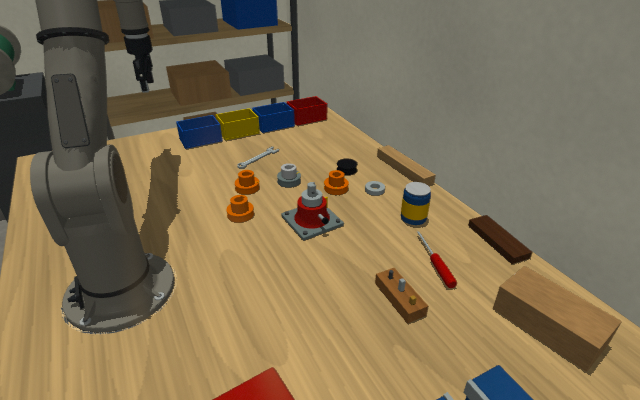

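Scene: grey pulley at (400,204), three orange lookalikes at (336,171), (383,173) and (384,245), and the spindle unit at (318,212). The stand is at (183,272) with a grey piece in the middle hole. Side: pulley at (289,175), spindle at (312,200), stand at (401,293) with the grey key at (402,285). Next I get rough positions.

Run:
```python
from h import *
L={n:np.load(f'pics/{n}.npz') for n in('scene','side')}
pts={'spindle_top':((317,192),(311,184),.122),'pulleytop':((400,194),(289,167),.052),'key':((180,264),(402,281),.058),'e1':((161,272),(391,270),.05),'e2':((200,263),(412,297),.05),'standR':((213,262),(427,313),.03),'standL':((154,279),(378,276),.03),'stripe':((326,223),(323,217),.05),'tin':((309,300),(416,188),.1),'orangeC':((384,238),(336,175),.052),'or2':((383,166),(247,175),.052)}
for k,(a,b,z) in pts.items():
    r=[ray(v,L[n]['K'],L[n]['Rw'],L[n]['C'],z).round(3)[:2] for v,n in((a,'scene'),(b,'side'))]
    print(k,*r)
```

```text
spindle_top [0.51  0.031] [0.503 0.034]
pulleytop [0.528 0.262] [0.536 0.257]
key [ 0.552 -0.312] [ 0.546 -0.318]
e1 [ 0.552 -0.355] [ 0.55  -0.272]
e2 [ 0.559 -0.271] [ 0.542 -0.359]
standR [ 0.55  -0.245] [ 0.556 -0.395]
standL [ 0.548 -0.376] [ 0.527 -0.258]
stripe [0.551 0.038] [ 0.509 -0.025]
tin [ 0.769 -0.084] [ 0.762 -0.083]
orangeC [0.649 0.147] [0.644 0.146]
or2 [0.402 0.278] [0.402 0.27 ]
```

move_arm(commands="1 -3.53 -2.17 0 0 0 0;1 -3.53 -2.17 0 0 0 0;1 -3.53 -2.17 0 0 0 0;1 -3.53 -2.17 0 0 0 0;1 -3.53 -2.17 0 0 0 0;1 -3.53 -2.17 0 0 0 0;1 -3.53 -2.17 0 0 0 0;1 -3.53 -2.17 0 0 0 0;1 -3.53 -2.17 0 0 0 0;1 -3.53 -2.17 0 0 0 0;1 -3.53 -2.17 0 0 0 0;1 -3.53 -2.17 0 0 0 0")

```text
t: 1.15
eef_pos: [0.533, 0.2591, 0.2313]
tool_rot: [-0.0, 0.159, 0.987, 0.0]
contact_force: [0.4, 0.4, 0.3]
gripper_width: 1.001
```

Run:
```python
from h import *
o,Rt,p=state(); print(o['t'],p.round(4),np.round(o['q'],2)); c=cam('wrist'); np.savez('pics/w1',img=c[0],K=c[1],Rw=c[2],C=c[3]); save(c[0],'w1'); print(proj([.532,.26,.052],*c[1:]),proj([.507,.032,.122],*c[1:]))
```

```text
1.15 [0.533  0.2591 0.2313] [-0.7   0.34  0.19  1.77 -0.07  1.04  0.76]
[324.81035359 174.09755072] [ 67.65295885 245.01709062]
```

View pics/w1.png

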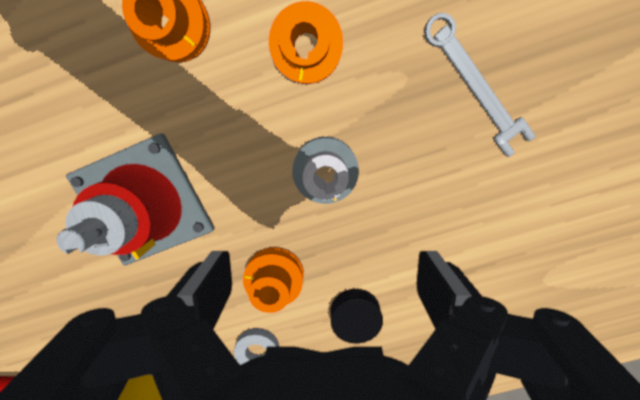

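Wrist view: the grey pulley with a bore is at (325,171), matching the description. Three orange lookalikes are at (170,20), (306,40) and (272,278). The bearing is at (258,345), the idler at (356,315) and the spindle at (95,230). I'll confirm with one enlarged crop.

Run:
```python
from h import *
d=np.load('pics/w1.npz'); im=d['img']
a=cv2.resize(im[125:215,280:370],(560,560),interpolation=cv2.INTER_CUBIC)
a=np.clip(a.astype(float)*1.3,0,255).astype(np.uint8)
b=cv2.resize(im[130:270,45:105+115][:, :],None,fx=1.35,fy=4)[:,:236] if 0 else cv2.resize(im[205:265,50:110],(240,240))
c=np.zeros((560,800,3),np.uint8); c[:,:560]=a; c[:240,560:]=b; save(c,'crop1')
hsv=cv2.cvtColor(im[125:215,280:370],cv2.COLOR_RGB2HSV)
m=cv2.inRange(hsv,(20,110,100),(35,255,255)); ys,xs=np.nonzero(m); print(len(xs)); 
n,l,s,ce=cv2.connectedComponentsWithStats(m); print(s,ce+[280,125])
```

```text
7
[[   0    0   90   90 8093]
 [  54   73    3    3    7]] [[324.4911652  169.47448412]
 [334.71428571 199.        ]]
```

View pics/crop1.png

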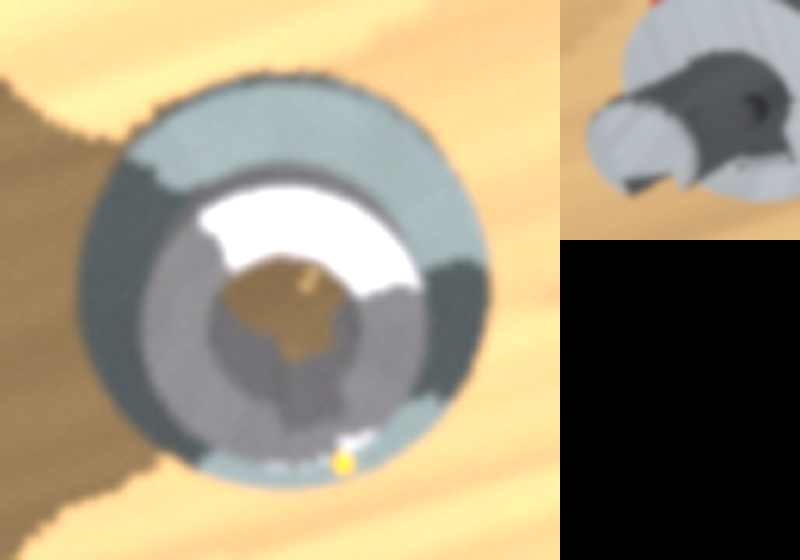

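The crop shows the pulley's through bore with its keyway pointing down and slightly right, and a yellow line at about (335,199), which confirms it. The spindle notch is roughly at (70,251). Now a nadir look at the spindle from near.

move_arm(commands="1 -1.69 -3.19 1.16 0 0 0;1 -1.69 -3.19 1.16 0 0 0;1 -1.69 -3.19 1.16 0 0 0;1 -1.69 -3.19 1.16 0 0 0;1 -1.69 -3.19 1.16 0 0 0;1 -1.69 -3.19 1.16 0 0 0;1 -1.69 -3.19 1.16 0 0 0;1 0 0 0 0 0 0")

```text
t: 1.87
eef_pos: [0.5734, 0.0023, 0.1481]
tool_rot: [-0.001, 0.164, 0.986, -0.003]
contact_force: [-0.8, -0.9, 0.2]
gripper_width: 1.001
```

Run:
```python
from h import *
o,Rt,p=state(); print(o['t'],p.round(4)); c=cam('wrist'); np.savez('pics/w2',img=c[0],K=c[1],Rw=c[2],C=c[3]); print(c[3])
u=proj([.507,.032,.122],*c[1:]); print(u); x,y=int(u[0]),int(u[1]); y0=max(0,y-80);x0=x-100
save(cv2.resize(c[0][y0:y0+160,x0:x0+200],None,fx=3.5,fy=3.5,interpolation=cv2.INTER_CUBIC),'w2c'); print(x0,y0)
```

```text
1.8667 [0.5734 0.0023 0.1481]
[0.50557911 0.02621857 0.29044062]
[337.64377403 102.36514531]
237 22
```

View pics/w2c.png

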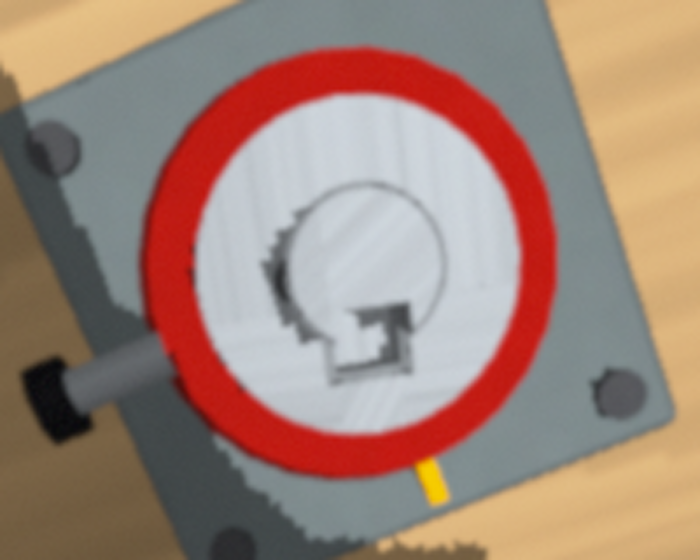

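Crop: shaft top circle centred near (366,263), slot floor edge from (355,316) to (411,305), and pocket outer edge from (333,384) to (411,371). The yellow stripe is at (432,482), so the slot lies slightly to the left of it. I'll compute the axis and the slot angle.

Run:
```python
from h import *
d=np.load('pics/w2.npz'); A=(d['K'],d['Rw'],d['C']); im=d['img']
hsv=cv2.cvtColor(im,cv2.COLOR_RGB2HSV)
m=cv2.inRange(hsv,(0,150,60),(8,255,255))|cv2.inRange(hsv,(172,150,60),(180,255,255))
cs,h=cv2.findContours(m,cv2.RETR_CCOMP,cv2.CHAIN_APPROX_NONE)
for i,c in enumerate(cs):
    if len(c)>100:
        pts=np.array([ray(q,*A,.09 if h[0][i][3]>=0 else .066)[:2] for q in c[:,0]])
        # circle fit
        M=np.c_[2*pts,np.ones(len(pts))]; s=np.linalg.lstsq(M,(pts**2).sum(1),rcond=None)[0]; r=np.sqrt(s[2]+s[0]**2+s[1]**2)
        res=abs(np.hypot(*(pts-s[:2]).T)-r); k=res<.001
        s=np.linalg.lstsq(M[k],(pts[k]**2).sum(1),rcond=None)[0]; print(len(c),k.sum(),s[:2].round(4),np.sqrt(s[2]+s[0]**2+s[1]**2).round(4),h[0][i])
f=lambda x,y,z: ray((237+(x-1.25)/3.5,22+(y-1.25)/3.5),*A,z)[:2]
print('shaft c',f(366,263,.122))
def ang(a,b,z):
    v=f(*b,z)-f(*a,z); return np.degrees(np.arctan2(v[1],v[0])), np.hypot(*v)
print('floor',ang((355,316),(411,305),.122)); print('outer',ang((333,384),(411,371),.09)); print('rightside',ang((411,305),(412,370),.09))
print('floor mid',f(380,311,.122),'pocket outer mid',f(372,377.5,.09))
ys,xs=np.nonzero(cv2.inRange(hsv,(20,150,120),(35,255,255))[:200]); print(len(xs),xs.mean(),ys.mean(),ray((xs.mean(),ys.mean()),*A,.03))
o,Rt,p=state(); print(o['t'],p.round(4),np.round(o['q'],2),Rt.as_matrix().round(3).tolist())
```

```text
342 335 [0.5055 0.0335] 0.0396 [-1 -1  1 -1]
275 275 [0.5057 0.0342] 0.0288 [-1 -1 -1  0]
shaft c [0.50500515 0.03456718]
floor (np.float64(81.87332086257102), np.float64(0.00834798971768794))
outer (np.float64(80.43568400222205), np.float64(0.014023489780233052))
rightside (np.float64(-16.43402684776606), np.float64(0.011129202864201998))
floor mid [0.51207369 0.03443337] pocket outer mid [0.52371849 0.03115616]
126 483.6825396825397 122.47619047619048 [0.56039975 0.14110978 0.03      ]
1.9167 [0.5737 0.0065 0.1489] [-0.32  0.41  0.25  1.89 -0.13  0.86  1.24] [[-0.947, 0.321, -0.002], [0.321, 0.947, -0.003], [0.001, -0.003, -1.0]]
```

move_arm(commands="0.6 0 0 0 0 0 -7;0.6 0 0 0 0 0 -7;0.6 -0.82 -3.62 0.2 0 0 0;0.6 -0.82 -3.62 0.2 0 0 0;0.6 -0.82 -3.62 0.5 0 0 0;0.6 -0.82 -3.62 0.5 0 0 0;0.6 -0.82 -3.62 0.5 0 0 0;0.6 -0.82 -3.62 0.5 0 0 0;0.6 -0.82 -3.62 0.6 0 0 0;0.6 -0.82 -3.62 0.5 0 0 0;0.6 -0.82 -3.62 0.5 0 0 0;0.6 0 0 0 0 0 0")

```text
t: 2.92
eef_pos: [0.6223, -0.3271, 0.1094]
tool_rot: [-0.0, 0.041, 0.999, -0.003]
contact_force: [-1.5, -1.5, 0.4]
gripper_width: 0.599
```

Run:
```python
from h import *
for i in range(4): c=cam('wrist')
o,Rt,p=state(); print(o['t'],p.round(4),np.abs(o['joint_vel']).max(),Rt.as_matrix().round(3).tolist()); c=cam('wrist'); np.savez('pics/w3',img=c[0],K=c[1],Rw=c[2],C=c[3])
u=proj([.549,-.315,.058],*c[1:]); print(u); x,y=int(u[0]),int(u[1]); y0=max(0,y-85);x0=x-114
save(cv2.resize(c[0][y0:y0+170,x0:x0+228],None,fx=3.5,fy=3.5,interpolation=cv2.INTER_CUBIC),'w3c'); print(x0,y0)
```

```text
3.1167 [ 0.6247 -0.316   0.1099] 0.01572474706796905 [[-0.997, 0.072, 0.0], [0.072, 0.997, 0.002], [0.0, 0.002, -1.0]]
[316.91329258  97.13357719]
202 12
```

View pics/w3c.png

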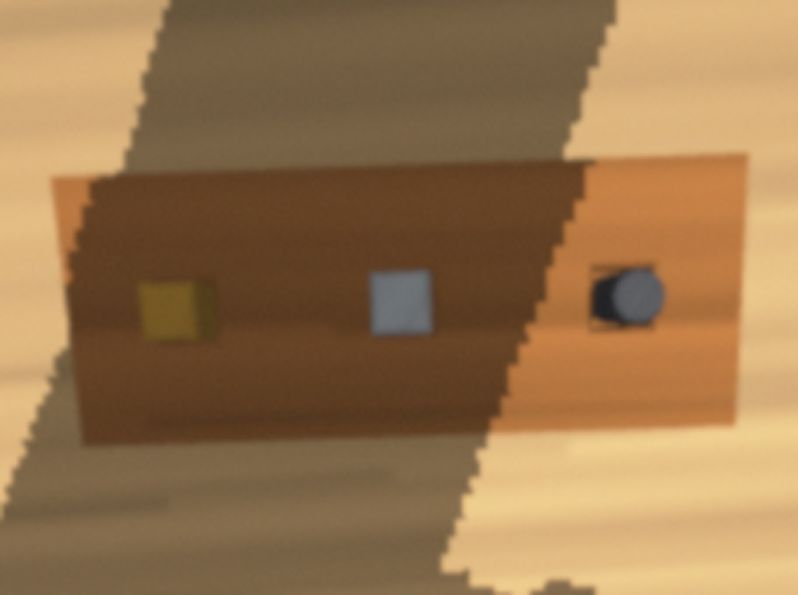

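Steel key (grey square) at crop (401,302), in the middle hole. Brass key at (168,310), dark pin at (638,297). Row tilt is about 1.7°. Computing the grasp shift.

Run:
```python
from h import *
d=np.load('pics/w3.npz'); A=(d['K'],d['Rw'],d['C'])
P=ray((202+(401-1.25)/3.5,12+(302-1.25)/3.5),*A,.058)
o,Rt,p=state(); a=R.from_euler('z',1.7,degrees=True)*Rt
print(p,P, ((Rt.inv().apply(P-p))*100).round(2), (a.inv().apply(P-p)*100).round(2))
```

```text
[ 0.62481152 -0.315649    0.1100935 ] [ 0.54941388 -0.31544446  0.058     ] [ 7.52 -0.53  5.21] [ 7.53 -0.3   5.21]
```

move_arm(commands="0.4 0 0 0 0 0 -1.7;0.4 3.77 -0.15 0 0 0 0;0.4 3.76 -0.15 0 0 0 0;0.4 0 0 1.5 0 0 0;0.4 0 0 2 0 0 0;0.4 0 0 2 0 0 0;0.4 0 0 0.8 0 0 0;0.4 0 0 0 0 0 0;0.4 0 0 0 0 0 0;0.4 0 0 0 0 0 0", force=25)

```text
t: 4.0
eef_pos: [0.5496, -0.318, 0.0483]
tool_rot: [0.001, 0.022, 1.0, -0.0]
contact_force: [-0.5, -0.7, 0.6]
gripper_width: 0.399
```

move_arm(commands="0.2 0 0 0 0 0 0;0.2 0 0 0 0 0 0;0 0 0 0 0 0 0;0 0 0 0 0 0 0;0 0 0 0 0 0 0;0 0 0 0 0 0 0", force=25)

```text
t: 4.5
eef_pos: [0.5494, -0.3174, 0.048]
tool_rot: [0.001, 0.022, 1.0, 0.0]
contact_force: [-0.3, 2.6, 5.6]
gripper_width: 0.106
```

move_arm(commands="0 0 0 -0.4 0 0 0;0 0 0 -1 0 0 0;0 0 0 -2 0 0 0;0 0 0 -3 0 0 0;0 0 0 -3 0 0 0;0 0 0 -3 0 0 0;0 0 0 -3 0 0 0;0 0 0 0 0 0 0;0 0 0 0 0 0 0", force=40)

```text
t: 5.25
eef_pos: [0.5494, -0.3195, 0.2039]
tool_rot: [0.002, 0.023, 1.0, -0.001]
contact_force: [-0.2, 0.4, -0.9]
gripper_width: 0.098
```

Run:
```python
from h import *
o,Rt,p=state(); print(o['t'],p.round(4),o['contact_force'].round(2),o['gripper_width'])
c=cam('wrist'); np.savez('pics/w4',img=c[0],K=c[1],Rw=c[2],C=c[3])
for T in ([0,0,0],[0,0,-.011],[0,0,.035]): print(proj(Rt.apply(T)+p,*c[1:]))
w=c[0][200:400,180:460]; s=cam('side'); u=proj(p,*s[1:]); print(u); x,y=map(int,u)
s2=cv2.resize(s[0][y-60:y+60,x-40:x+40],None,fx=5,fy=5)
cv=np.zeros((600,800,3),np.uint8); cv[:286,:400]=cv2.resize(w,(400,286)); cv[:600,400:]=s2; save(cv,'w4c')
```

```text
5.25 [ 0.5494 -0.3195  0.2039] [-0.15  0.42 -0.86] 0.09836260980878508
[324.80532579 254.51863561]
[324.85565142 265.42379111]
[324.6822685  227.85312178]
[412.01000436 227.21760721]
```

View pics/w4c.png

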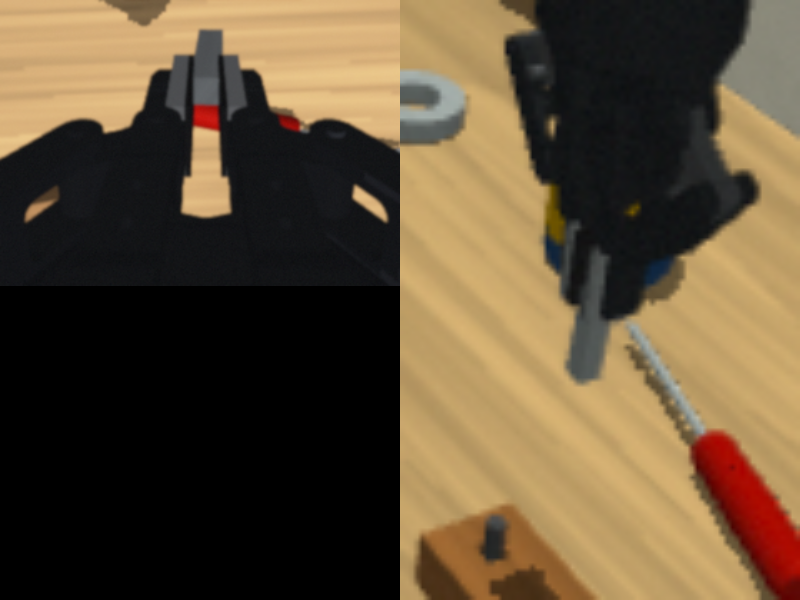

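move_arm(commands="0 0 0 0 0 0 6.4;0 0.97 3.79 0 0 0 0;0 0.97 3.79 0 0 0 0;0 0.97 3.79 0 0 0 0;0 0.97 3.79 0 0 0 0;0 0.97 3.79 0 0 0 0;0 0.97 3.79 0 0 0 0;0 0.97 3.79 0 0 0 0;0 0.97 3.79 0 0 0 0;0 0.97 3.75 0 0 0 0;0 0 0 0 0 0 0;0 0 0 2 0 0 0")

```text
t: 6.35
eef_pos: [0.5167, 0.0352, 0.1825]
tool_rot: [0.002, 0.075, 0.997, 0.001]
contact_force: [1.1, -0.8, -1.5]
gripper_width: 0.094
```

```bash
cat > look.py <<'E'
from h import *
import sys
def look(n,k=4):
    for i in range(k): c=cam('wrist')
    o,Rt,p=state(); print(n,o['t'],p.round(4),o['contact_force'].round(2),'vel',np.abs(o['joint_vel']).max().round(3),'yawx',np.degrees(np.arctan2(*Rt.as_matrix()[[1,0],0])).round(2)); c=cam('wrist'); np.savez('pics/'+n,img=c[0],K=c[1],Rw=c[2],C=c[3],p=p,Rt=Rt.as_matrix()); return o,Rt,p,c
E
python3 - <<'E'
from look import *
o,Rt,p,c=look('w5')
u=proj(Rt.apply([0,0,.036])+p,*c[1:]); print(u); x,y=map(int,u); x0,y0=x-80,y-80; print(x0,y0)
a=cv2.resize(c[0][y0:y0+120,x0:x0+160],(800,600),interpolation=cv2.INTER_CUBIC); save(a,'w5c')
E
```

```text
w5 6.55 [0.5144 0.0311 0.1801] [ 0.01 -0.02 -0.75] vel 0.022 yawx 170.98
[324.60047849 227.13810941]
244 147
```

View pics/w5c.png

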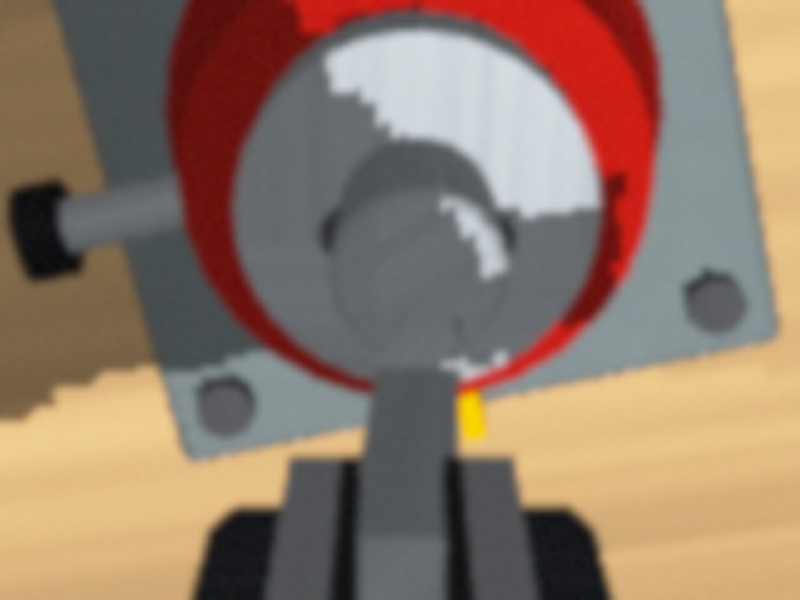

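Wrist crop: key tip front edge from (378,370) to (458,370), centred on 418. Shaft top centred near (420,278), so the lateral line-up is good. The yellow stripe is at (470,415). I'll lower to just above the shaft and take a contrast-enhanced look.

move_arm(commands="0 0 0 0.5 0 0 0;0 0 0 0.5 0 0 0;0 0 0 0.4 0 0 0;0 0 0 0 0 0 0;0 0 0 0 0 0 0")

```text
t: 7.02
eef_pos: [0.5152, 0.0318, 0.1668]
tool_rot: [-0.0, 0.078, 0.997, -0.0]
contact_force: [-0.0, -0.1, -0.2]
gripper_width: 0.096
```

Run:
```python
from look import *
d=np.load('pics/w5.npz'); A=(d['K'],d['Rw'],d['C'])
P=ray((244+420/5,147+278/5),*A,.122); print('axis est',P, 'in tool mm',(d['Rt'].T@(P-d['p'])*1000).round(2))
o,Rt,p,c=look('w6',1)
u=proj(Rt.apply([0,0,.036])+p,*c[1:]); x,y=map(int,u); x0,y0=x-40,y-50; print(u,x0,y0)
g=c[0][y0:y0+60,x0:x0+80].astype(float); g=np.clip((g-40)/(150-40),0,1)**.8*255
a=cv2.resize(g.astype(np.uint8),(800,600),interpolation=cv2.INTER_CUBIC); save(a,'w6c')
```

```text
axis est [0.50609999 0.03470302 0.122     ] in tool mm [ 8.6   2.29 58.13]
w6 7.0667 [0.5154 0.0319 0.1671] [-0.37 -0.06  0.1 ] vel 0.005 yawx 171.03
[324.60196608 227.14062107] 284 177
```

View pics/w6c.png

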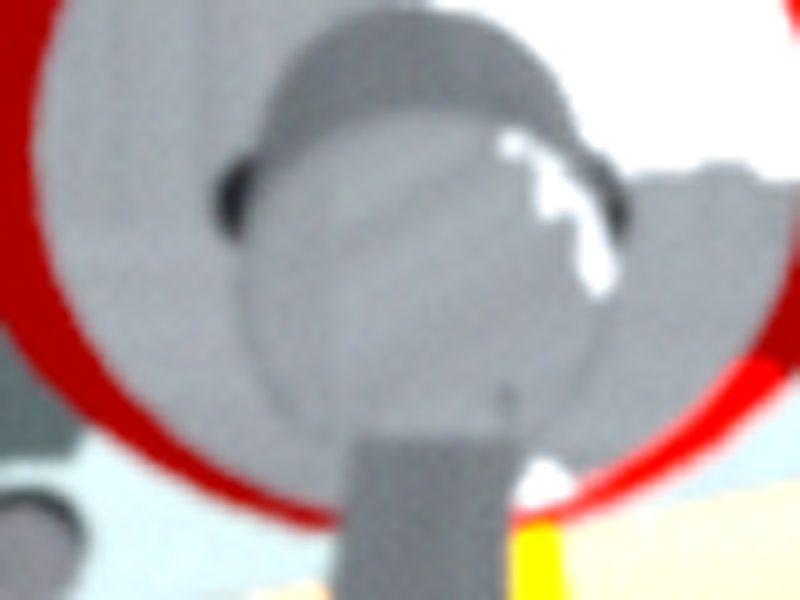

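Enhanced crop: shaft centre near (425,285), spring balls at (237,197) and (613,205), so the slot is about 1.5° off the tool line. The slot's right wall is at x≈510, so its centre is near 421. The key tip is centred at 437, so I shift about 1.1 mm to tool −y and feel down.

move_arm(commands="0 0 -0.11 0 0 0 1.5;0 0 0 0.3 0 0 0;0 0 0 0.3 0 0 0;0 0 0 0.2 0 0 0;0 0 0 0.2 0 0 0;0 0 0 0.2 0 0 0;0 0 0 0.2 0 0 0;0 0 0 0 0 0 0")

```text
t: 7.78
eef_pos: [0.5151, 0.0309, 0.1527]
tool_rot: [-0.0, 0.091, 0.996, -0.0]
contact_force: [1.1, 0.8, -0.8]
gripper_width: 0.095
```

move_arm(commands="0 0 0 0.4 0 0 0;0 0 0 0.4 0 0 0;0 0 0 0.4 0 0 0;0 0 0 0.4 0 0 0;0 0 0 0.3 0 0 0;0 0 0 0.3 0 0 0;0 0 0 0.2 0 0 0;0 0 0 0.2 0 0 0;0 0 0 0 0 0 0")

```text
t: 8.53
eef_pos: [0.5154, 0.0313, 0.1268]
tool_rot: [0.0, 0.091, 0.996, 0.0]
contact_force: [2.1, 2.3, -2.3]
gripper_width: 0.099
```

move_arm(commands="0 -0.05 0.1 0 0 0 0;0 0 0 0.1 0 0 0;0 0 0 0.1 0 0 0;0 0 0 0.1 0 0 0;0 0 0 0 0 0 0;0 0 0 0 0 0 0")

```text
t: 9.03
eef_pos: [0.5157, 0.0316, 0.1239]
tool_rot: [-0.0, 0.091, 0.996, -0.0]
contact_force: [0.6, 0.7, -0.5]
gripper_width: 0.096
```

move_arm(commands="0.15 0 0 0 0 0 0;0.25 0 0 0 0 0 0;0.3 0 0 0 0 0 0;0.3 0 0 0 0 0 0;0.3 0 0 0 0 0 0")

```text
t: 9.45
eef_pos: [0.5159, 0.0317, 0.1241]
tool_rot: [-0.0, 0.091, 0.996, -0.0]
contact_force: [-0.1, 0.3, 0.1]
gripper_width: 0.303
```

Run:
```python
from look import *
o,Rt,p,c=look('w7',1)
# expected key-top locations if seated (z=.118) or not dropped (z=.134)
for z in(.118,.134):
    q=p.copy(); q[2]=z; print(z,proj(q,*c[1:]))
x0,y0=284,187
g=c[0][y0:y0+90,x0:x0+90].astype(float); g=np.clip((g-30)/(170-30),0,1)**.8*255
s=cam('scene'); u=proj([.5155,.0312,.115],*s[1:]); print(u); x,y=map(int,u)
b=cv2.resize(s[0][y-20:y+20,x-15:x+15],(300,400),interpolation=cv2.INTER_CUBIC)
v=np.zeros((450,800,3),np.uint8); v[:,:450]=cv2.resize(g.astype(np.uint8),(450,450),interpolation=cv2.INTER_CUBIC); v[:400,480:780]=b; save(v,'w7c')
```

```text
w7 9.5 [0.5159 0.0317 0.1241] [ 0.09  0.17 -0.22] vel 0.003 yawx 169.53
0.118 [324.66330524 248.95723028]
0.134 [324.71821468 264.13011017]
[317.84371263 195.60437988]
```

move_arm(commands="0.3 0 0 -1 0 0 0;0.3 0 0 -2.5 0 0 0;0.3 -2 0 0 0 0 0;0.3 -3.8 0 0 0 0 0;0.3 0 0 1.4 0 0 0;0.3 0 0 1.5 0 0 0;0.3 0 0 0 0 0 0;0.3 0 0 0 0 0 0;0.3 0 0 0 0 0 0;0.3 0 0 0 0 0 0")

```text
t: 10.43
eef_pos: [0.5734, 0.0214, 0.1313]
tool_rot: [0.001, 0.091, 0.996, 0.0]
contact_force: [0.5, -0.4, -0.5]
gripper_width: 0.299
```

Run:
```python
from look import *
o,Rt,p,c=look('w8',2)
u=proj([.5055,.0335,.122],*c[1:]); print(u); x,y=map(int,u); x0,y0=x-40,y-25; print(x0,y0)
g=c[0][y0:y0+60,x0:x0+80].astype(float); print(g.min(),g.max())
save(cv2.resize(np.clip(g*1.1-10,0,255).astype(np.uint8),(800,600),interpolation=cv2.INTER_CUBIC),'w8c')
```

```text
w8 10.5333 [0.5733 0.0214 0.1311] [0.41 0.59 0.  ] vel 0.005 yawx 169.54
[323.78515418 110.34428637]
283 85
12.0 229.0
```

View pics/w8c.png

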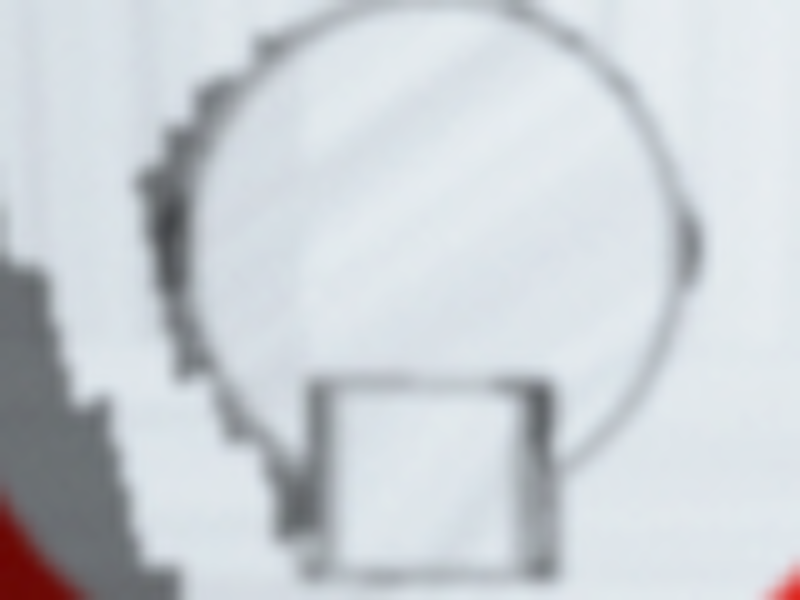

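Nadir crop: the key's bright top is at x 335–520, y 390–570, inside the notch (walls at 310 and 553, floor line y≈380). Shaft circle spans x 195–680, with balls at (170,230) and (692,245). I'll check its height numerically from widths, and the angles.

Run:
```python
from look import *
d=np.load('pics/w8.npz'); A=(d['K'],d['Rw'],d['C']); im=d['img']; print('C',d['C'])
x0,y0=283,85
f=lambda x,y,z: (d['Rt'].T@(ray((x0+x/10-.45,y0+y/10-.45),*A,z)-d['p']))[:2]*1000
for n,pts,z in(('shaft',((195,240),(680,240)),.122),('walls',((310,440),(555,440)),.122),('walls',((310,560),(555,560)),.09),('floor,outer',((430,380),(430,577)),.09),('floor122',((430,380),(430,577)),.122)):
    a,b=f(*pts[0],z),f(*pts[1],z); print(n,z,a.round(2),b.round(2),np.hypot(*(a-b)).round(2))
for z in(.118,.126,.134): 
    a,b,c,e=f(335,480,z),f(522,480,z),f(430,392,z),f(430,568,z); print(z,np.hypot(*(a-b)),np.hypot(*(c-e)))
g=cv2.cvtColor(im,cv2.COLOR_RGB2GRAY)
for r in(128,132,136): print(r,g[r,308:346].tolist())
for cc in(320,326,332): print(cc,g[115:150,cc].tolist())
o=state()[0]; print(np.round(o['q'],2))
```

```text
C [0.50215126 0.03418407 0.27323577]
shaft 0.122 [ 69.71 -10.46] [69.7  11.93] 22.39
walls 0.122 [60.66 -5.24] [60.66  6.28] 11.51
walls 0.09 [51.47 -6.35] [51.46  7.74] 14.1
floor,outer 0.09 [61.56  0.54] [50.49  0.55] 11.07
floor122 0.122 [63.41  0.4 ] [54.27  0.41] 9.14
0.118 9.050832537603029 8.380118039055736
0.126 8.58440226566113 7.948252714001691
0.134 8.117971993719204 7.516387388947546
128 [154, 160, 182, 202, 204, 172, 132, 140, 172, 197, 208, 212, 213, 215, 215, 216, 216, 218, 218, 218, 219, 217, 216, 217, 216, 208, 184, 149, 113, 116, 171, 206, 215, 206, 191, 187, 196, 209]
132 [207, 172, 134, 125, 129, 124, 122, 143, 173, 200, 212, 214, 215, 216, 216, 218, 218, 218, 216, 216, 216, 215, 214, 212, 209, 199, 180, 160, 148, 137, 156, 182, 200, 210, 215, 216, 216, 217]
136 [214, 203, 162, 120, 102, 103, 116, 145, 177, 202, 214, 217, 217, 217, 217, 216, 216, 216, 216, 215, 213, 209, 209, 209, 211, 204, 184, 163, 153, 154, 166, 196, 214, 219, 218, 218, 219, 219]
320 [217, 216, 214, 214, 214, 212, 207, 188, 179, 195, 209, 211, 213, 213, 214, 214, 216, 215, 216, 216, 217, 217, 217, 217, 216, 212, 194, 170, 179, 201, 207, 209, 211, 213, 215]
326 [214, 213, 212, 212, 212, 212, 210, 201, 191, 200, 214, 219, 218, 218, 218, 218, 217, 216, 216, 215, 216, 216, 214, 213, 211, 206, 191, 177, 189, 209, 216, 217, 219, 219, 217]
332 [212, 213, 214, 215, 215, 215, 211, 192, 172, 189, 212, 217, 217, 216, 214, 212, 211, 209, 208, 208, 210, 211, 212, 214, 216, 214, 201, 186, 196, 212, 217, 218, 218, 219, 219]
[-0.26  0.43  0.15  1.9  -0.08  0.81  1.32]
```

Run:
```python
from look import *
d=np.load('pics/w7.npz'); A=(d['K'],d['Rw'],d['C']); g=cv2.cvtColor(d['img'],cv2.COLOR_RGB2GRAY)
for z in(.118,.122,.126,.134):
    print(z,[proj(d['Rt']@np.array([dx,0,d['p'][2]-z])+d['p'],*A)[1].round(1) for dx in(5.6e-3,5e-3,4.2e-3,-4.2e-3,-5e-3)])
for c in(320,325,330): print(c,'rows 225-275',g[225:275,c].tolist())
print(g[249,300:350].tolist())
```

```text
0.118 [np.float64(239.0), np.float64(240.0), np.float64(241.5), np.float64(256.3), np.float64(257.7)]
0.122 [np.float64(242.3), np.float64(243.4), np.float64(244.8), np.float64(260.0), np.float64(261.4)]
0.126 [np.float64(245.8), np.float64(246.9), np.float64(248.4), np.float64(263.8), np.float64(265.3)]
0.134 [np.float64(253.3), np.float64(254.4), np.float64(256.0), np.float64(272.1), np.float64(273.6)]
320 rows 225-275 [107, 106, 108, 109, 110, 111, 110, 111, 110, 109, 110, 109, 111, 108, 108, 108, 107, 106, 106, 107, 107, 108, 108, 109, 108, 110, 110, 111, 111, 110, 115, 135, 175, 196, 202, 202, 202, 201, 201, 203, 204, 204, 203, 203, 200, 197, 193, 192, 193, 194]
325 rows 225-275 [111, 111, 112, 110, 109, 109, 109, 111, 110, 109, 109, 108, 107, 107, 106, 106, 107, 106, 108, 109, 110, 111, 110, 109, 110, 109, 109, 109, 109, 109, 111, 131, 172, 196, 202, 201, 202, 202, 202, 204, 204, 203, 203, 202, 198, 194, 193, 193, 195, 195]
330 rows 225-275 [111, 110, 109, 109, 110, 111, 110, 109, 107, 107, 107, 107, 106, 106, 107, 107, 107, 107, 108, 110, 110, 110, 108, 109, 107, 106, 104, 106, 106, 108, 112, 131, 171, 196, 202, 201, 202, 203, 204, 204, 204, 203, 202, 198, 195, 193, 194, 194, 195, 193]
[124, 114, 100, 99, 98, 100, 101, 102, 102, 102, 102, 101, 100, 102, 101, 101, 102, 102, 106, 108, 108, 109, 110, 110, 111, 110, 110, 108, 109, 109, 107, 105, 105, 104, 103, 105, 105, 104, 105, 105, 104, 105, 107, 108, 111, 114, 121, 133, 140, 129]
```

View pics/w7c.png

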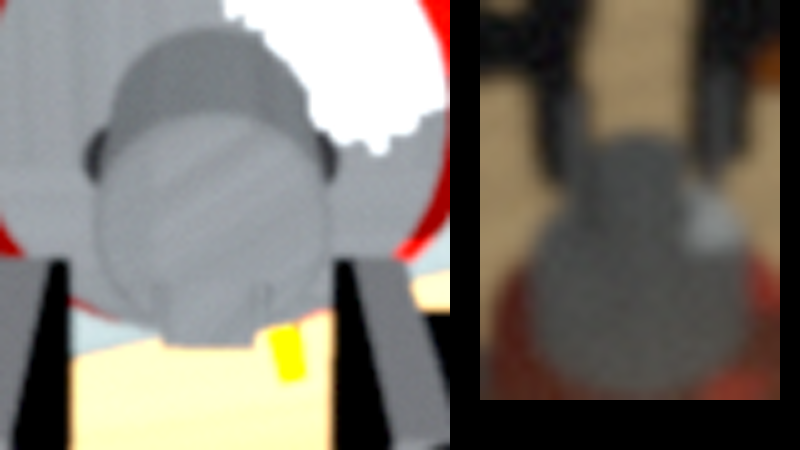

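Left crop: the key's outer top edge is at y 345 (row 256), matching the seated prediction of 256.3 for z = 0.118 (a key that had not dropped would be at 272). The key is home. Now to the pulley for a near nadir view.

move_arm(commands="0.3 0 0 0 0 0 -6.7;0.3 0 0 0 0 0 -6.8;0.3 -0.78 3.99 0 0 0 0;0.3 -0.78 3.99 0 0 0 0;0.5 -0.78 3.99 0 0 0 0;0.7 -0.78 3.99 0 0 0 0;0.9 -0.78 3.99 0 0 0 0;1 -0.78 3.99 0 0 0 0;1 0 0 1.3 0 0 0;1 0 0 1.3 0 0 0;1 0 0 1.3 0 0 0;1 0 0 0 0 0 0")

```text
t: 11.58
eef_pos: [0.6052, 0.2597, 0.0877]
tool_rot: [-0.002, -0.025, 1.0, -0.002]
contact_force: [0.4, -0.7, -0.5]
gripper_width: 0.995
```

Run:
```python
from look import *
o,Rt,p,c=look('w9',5); print(np.round(o['q'],2))
u=proj([.535,.259,.052],*c[1:]); print(u); x,y=map(int,u); x0,y0=x-80,max(0,y-60); print(x0,y0)
g=c[0][y0:y0+120,x0:x0+160].astype(float)
save(cv2.resize(np.clip(g*1.2,0,255).astype(np.uint8),(800,600),interpolation=cv2.INTER_CUBIC),'w9c')
```

```text
w9 11.8333 [0.6078 0.2618 0.0919] [-0.06  0.47  0.85] vel 0.006 yawx -177.06
[-0.54  0.6   0.05  1.7  -0.04  0.84  1.15]
[326.40251827 101.92598222]
246 41
```

View pics/w9c.png

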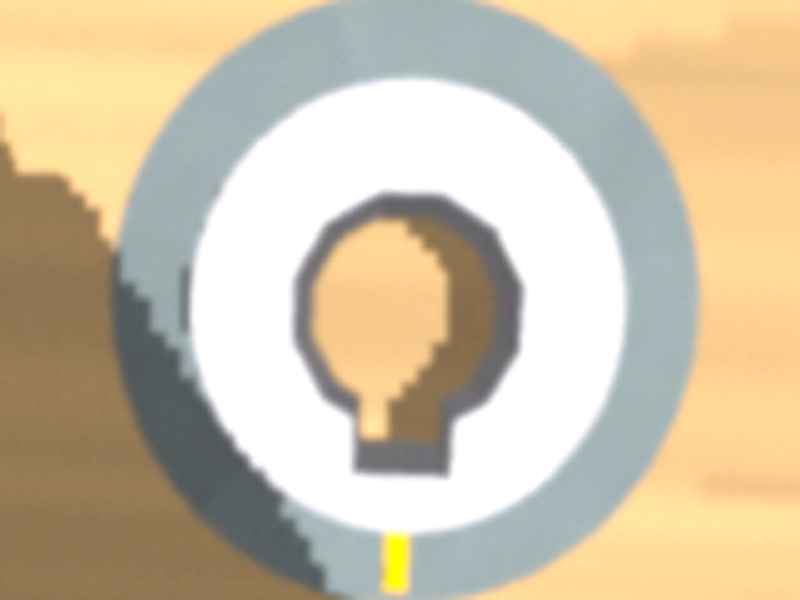

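Crop: boss centre at (409,305), keyway bottom edge from (354,472) to (450,476), yellow line at (397,563). So the keyway is about 2.5° off the tool's −x toward −y. Computing the grasp shift.

Run:
```python
from look import *
d=np.load('pics/w9.npz'); A=(d['K'],d['Rw'],d['C']); o,Rt,p=state()
P=ray((246+409/5-.4,41+305/5-.4),*A,.052); l=np.array([ray((246+x/5-.4,41+y/5-.4),*A,z)-P for x,y,z in((397,563,.03),(402,474,.052))]); print(np.degrees(np.arctan2(l[:,1],l[:,0])))
print(P,p,(Rt.inv().apply(P-p)*100).round(2))
g=np.load('pics/w8.npz'); B=(g['K'],g['Rw'],g['C'])
pts=np.array([ray((283+x/10-.45,85+y/10-.45),*B,.122)[:2] for x,y in((195,240),(680,240),(330,15),(540,15),(620,90),(640,370),(255,420))])
s=np.linalg.lstsq(np.c_[2*pts,np.ones(7)],(pts**2).sum(1),rcond=None)[0]; print('axis w8',s[:2],np.sqrt(s[2]+s[0]**2+s[1]**2))
```

```text
[0.71770515 0.62350172]
[0.53479976 0.25954122 0.052     ] [0.6077381  0.26213691 0.09201189] [7.3  0.12 3.99]
axis w8 [0.50531943 0.0345275 ] 0.01120547389555835
```

move_arm(commands="1 3.65 0 0 0 0 0;1 3.65 0 0 0 0 0;1 0 0 2 0 0 0;1 0 0 2 0 0 0;1 0 0 1.5 0 0 0;1 0 0 1 0 0 0;1 0 0 0 0 0 0;1 0 0 0 0 0 0;0.7 0 0 0 0 0 0;0.6 0 0 0 0 0 0;0.5 0 0 0 0 0 0;0.5 0 0 0 0 0 0", force=30)

```text
t: 12.88
eef_pos: [0.5348, 0.2594, 0.0272]
tool_rot: [0.001, -0.026, 1.0, 0.001]
contact_force: [-1.2, -0.6, 3.8]
gripper_width: 0.546
```

move_arm(commands="0.45 0 0 0 0 0 0;0.4 0 0 0 0 0 0;0.4 0 0 0 0 0 0", force=50)

```text
t: 13.13
eef_pos: [0.5348, 0.2594, 0.0273]
tool_rot: [0.001, -0.026, 1.0, 0.001]
contact_force: [-1.5, -0.5, 5.4]
gripper_width: 0.547
```

move_arm(commands="0.4 0 0 -0.5 0 0 0;0.4 0 0 -1.5 0 0 0;0.4 0 0 -3 0 0 0;0.4 0 0 -3 0 0 0;0.4 0 0 -3 0 0 0;0.4 0 0 -3 0 0 0;0.4 0 0 0 0 0 5.6;0.4 0 0 0 0 0 5.5;0.4 0 0 0 0 0 0;0.4 0 0 0 0 0 0;0.4 0 0 0 0 0 0", force=60)

```text
t: 14.05
eef_pos: [0.5335, 0.2586, 0.1655]
tool_rot: [-0.001, 0.069, 0.998, -0.0]
contact_force: [0.1, -0.2, -3.3]
gripper_width: 0.542
```

Run:
```python
from look import *
o,Rt,p,c=look('w10',1); g=o['gripper_width']; print(g)
a=np.array([.505,.034,p[2]]); print((Rt.inv().apply(a-p)*100).round(2))
# yellow line in hand
hsv=cv2.cvtColor(c[0],cv2.COLOR_RGB2HSV); m=cv2.inRange(hsv,(24,170,120),(34,255,255)); n,l,s,ce=cv2.connectedComponentsWithStats(m); print(s[1:],ce[1:])
print(proj(Rt.apply([0,0,-.025])+p,*c[1:]))
```

```text
w10 14.1 [0.5336 0.2587 0.1655] [-0.39  0.64 -4.4 ] vel 0.009 yawx 172.06
0.5397666050883236
[-2.700e-01 -2.265e+01  2.000e-02]
[[315  57   6  13  42]
 [ 67 246   6   9  31]
 [207 292   3   2   3]] [[317.73809524  63.38095238]
 [ 69.48387097 250.09677419]
 [208.         292.66666667]]
[324.8330652  281.70833799]
```

move_arm(commands="0.4 -0.04 -3.5 0 0 0 0;0.4 -0.04 -3.8 0 0 0 0;0.4 -0.05 -3.8 0 0 0 0;0.4 -0.05 -3.8 0 0 0 0;0.4 -0.05 -3.8 0 0 0 0;0.4 -0.04 -2.45 0 0 0 0;0.4 0 -1.5 0 0 0 0;0.4 0 0 0 0 0 0;0.4 0 0 0 0 0 0;0.4 0 0 0 0 0 0")

```text
t: 14.98
eef_pos: [0.5052, 0.0353, 0.1661]
tool_rot: [0.0, 0.07, 0.998, 0.0]
contact_force: [-0.0, -1.1, -3.4]
gripper_width: 0.541
```

Run:
```python
from look import *
o,Rt,p,c=look('w11',2); print((Rt.inv().apply(np.array([.505,.034,p[2]])-p)*100).round(2))
```

```text
w11 15.0833 [0.5052 0.0358 0.166 ] [ 0.74 -0.22 -3.07] vel 0.005 yawx 172.08
[-0.01 -0.18 -0.  ]
```

move_arm(commands="0.4 0 -0.18 0 0 0 0;0.4 0 0 0.4 0 0 0;0.4 0 0 0.4 0 0 0;0.4 0 0 0.4 0 0 0;0.4 0 0 0.3 0 0 0;0.4 0 0 0.3 0 0 0;0.4 0 0 0.2 0 0 0;0.4 0 0 0 0 0 0;0.4 0 0 0 0 0 0")

```text
t: 15.88
eef_pos: [0.505, 0.0336, 0.1462]
tool_rot: [0.0, 0.07, 0.998, 0.001]
contact_force: [0.0, 4.9, -1.2]
gripper_width: 0.541
```

move_arm(commands="0.4 0 0.1 0 0 0 0;0.4 0 0 0 0 0 0;0.4 0 0 0 0 0 0")

```text
t: 16.13
eef_pos: [0.5049, 0.0338, 0.146]
tool_rot: [-0.0, 0.07, 0.998, 0.0]
contact_force: [0.4, 4.1, -2.5]
gripper_width: 0.544
```

move_arm(commands="0.4 0 0.15 0 0 0 0;0.4 0 0.1 0 0 0 0;0.4 0 0 0 0 0 0;0.4 0 0 0 0 0 0")

```text
t: 16.47
eef_pos: [0.5051, 0.0355, 0.1459]
tool_rot: [-0.0, 0.07, 0.998, -0.0]
contact_force: [0.7, -0.8, -4.5]
gripper_width: 0.547
```

move_arm(commands="0.4 0 -0.05 0 0 0 0;0.4 0 0 0.2 0 0 0;0.4 0 0 0.2 0 0 0;0.4 0 0 0.2 0 0 0;0.4 0 0 0 0 0 0;0.4 0 0 0 0 0 0")

```text
t: 16.97
eef_pos: [0.505, 0.0354, 0.1398]
tool_rot: [-0.0, 0.07, 0.998, -0.0]
contact_force: [-0.2, 0.4, -2.3]
gripper_width: 0.54
```

move_arm(commands="0.4 0 0 0.3 0 0 0;0.4 0 0 0.2 0 0 0;0.4 0 0 0.2 0 0 0;0.4 0 0 0.2 0 0 0;0.4 0 0 0 0 0 0;0.4 0 0 0 0 0 0")

```text
t: 17.47
eef_pos: [0.5051, 0.0353, 0.131]
tool_rot: [-0.0, 0.07, 0.998, -0.0]
contact_force: [0.7, -1.7, -3.6]
gripper_width: 0.541
```

move_arm(commands="0.4 0 0 0.2 0 0 0;0.4 0 0 0.2 0 0 0;0.4 0 0 0.2 0 0 0;0.4 0 0 0 0 0 0;0.4 0 0 0 0 0 0")

```text
t: 17.88
eef_pos: [0.5052, 0.0353, 0.1249]
tool_rot: [0.0, 0.07, 0.998, -0.0]
contact_force: [0.5, -1.4, -5.1]
gripper_width: 0.541
```

move_arm(commands="0.4 0 0 0.2 0 0 0;0.4 0 0 0.2 0 0 0;0.4 0 0 0.1 0 0 0;0.4 0 0 0 0 0 0;0.4 0 0 0 0 0 0")

```text
t: 18.3
eef_pos: [0.5053, 0.0354, 0.1199]
tool_rot: [0.0, 0.07, 0.998, -0.0]
contact_force: [0.0, -1.2, -2.9]
gripper_width: 0.542
```

move_arm(commands="0.4 0 0 0.1 0 0 0;0.4 0 0 0.1 0 0 0;0.4 0 0 0.1 0 0 0;0.4 0 0 0.1 0 0 0;0.4 0 0 0 0 0 0;0.4 0 0 0 0 0 0")

```text
t: 18.8
eef_pos: [0.5053, 0.0354, 0.1173]
tool_rot: [0.0, 0.07, 0.998, 0.0]
contact_force: [-6.3, -2.1, 15.7]
gripper_width: 0.545
```

move_arm(commands="0.4 0 0 -0.1 0 0 0;0.4 0 0 0 0 0 0;0.7 0 0 0 0 0 0;0.9 0 0 0 0 0 0;1 0 0 0 0 0 0;1 0 0 0 0 0 0;1 0 0 0 0 0 0;1 0 0 0 0 0 0", force=30)

```text
t: 19.47
eef_pos: [0.5052, 0.0356, 0.117]
tool_rot: [-0.0, 0.07, 0.998, 0.0]
contact_force: [0.0, 0.1, 1.4]
gripper_width: 0.997
```

move_arm(commands="1 0 0 -1 0 0 0;1 0 0 -2.5 0 0 0;1 0 0 -2.5 0 0 0;1 -3 0 0 0 0 0;1 -4 0 0 0 0 0;1 0 0 0 0 0 0;1 0 0 0 0 0 0;1 0 0 0 0 0 0")

```text
t: 20.13
eef_pos: [0.5738, 0.0256, 0.177]
tool_rot: [-0.001, 0.07, 0.998, -0.0]
contact_force: [-0.5, 0.7, 0.5]
gripper_width: 0.998
```

Run:
```python
from look import *
o,Rt,p,c=look('w12',2); print(o['gripper_width'])
u=proj([.505,.035,.142],*c[1:]); print('pred top',u)
im=c[0]; hsv=cv2.cvtColor(im,cv2.COLOR_RGB2HSV)
m=cv2.inRange(hsv,(24,150,120),(34,255,255)); n,l,s,ce=cv2.connectedComponentsWithStats(m); print(s[1:],ce[1:].round(1))
g=cv2.cvtColor(im,cv2.COLOR_RGB2GRAY); print(int(u[1]),g[int(u[1]),int(u[0])-100:int(u[0])+101:2].tolist())
for z in(.142,.144,.148,.152,.156):
    q=np.array([.505,.035,z]); print(z,[proj(q+Rt.apply([0,s*.024,0]),*c[1:]).round(1).tolist() for s in(-1,1)])
save(im,'w12')
```

```text
w12 20.2333 [0.5733 0.0258 0.1771] [ 0.5  -0.01 -0.38] vel 0.006 yawx 171.95
0.998866177274144
pred top [323.88465872 109.42933482]
[[320 159   3   8  22]] [[321.  162.2]]
109 [100, 102, 102, 101, 100, 100, 100, 101, 99, 99, 99, 100, 99, 99, 99, 89, 70, 71, 70, 70, 69, 69, 69, 69, 68, 69, 67, 68, 88, 111, 112, 114, 116, 115, 137, 214, 217, 215, 205, 107, 114, 172, 191, 192, 191, 196, 204, 203, 203, 203, 204, 203, 201, 200, 198, 198, 198, 199, 191, 107, 81, 81, 144, 214, 217, 220, 220, 220, 220, 219, 219, 219, 199, 144, 137, 137, 137, 137, 138, 139, 136, 135, 135, 135, 132, 135, 180, 182, 183, 184, 184, 184, 185, 185, 185, 185, 185, 185, 186, 186, 186]
0.142 [[279.6, 109.4], [368.2, 109.4]]
0.144 [[279.1, 109.5], [368.7, 109.5]]
0.148 [[278.0, 109.7], [369.7, 109.6]]
0.152 [[277.0, 109.8], [370.8, 109.8]]
0.156 [[275.8, 110.0], [371.9, 109.9]]
```

Run:
```python
from look import *
d9=np.load('pics/w9.npz'); d=np.load('pics/w12.npz')
A9=(d9['K'],d9['Rw'],d9['C']); A=(d['K'],d['Rw'],d['C']); im=d['img']
P9=ray((246+409/5-.4,41+305/5-.4),*A9,.052)[:2]; Y=ray((246+397/5-.4,41+563/5-.4),*A9,.022)[:2]; r=np.hypot(*(Y-P9)); print('line r',r)
# boss rim: threshold bright ring vs surroundings along radial rays -> fit for z
g=cv2.GaussianBlur(cv2.cvtColor(im,cv2.COLOR_RGB2GRAY),(3,3),0).astype(float)
ax=np.array([.5052,.0352]); 
for z in(.142,.145,.148,.154):
    e=[]
    for t in np.radians(np.arange(0,360,4)):
        rr=np.arange(.020,.030,.0002); v=np.array([g[int(round(q[1])),int(round(q[0]))] for q in (proj([ax[0]+a*np.cos(t),ax[1]+a*np.sin(t),z],*A) for a in rr)])
        k=np.abs(np.gradient(cv2.GaussianBlur(v[:,None],(1,9),0).ravel())); i=k.argmax()
        if k[i]>1.5: e.append([rr[i]*np.cos(t),rr[i]*np.sin(t)])
    e=np.array(e); 
    for _ in range(3):
        s=np.linalg.lstsq(np.c_[2*e,np.ones(len(e))],(e**2).sum(1),rcond=None)[0]; R0=np.sqrt(s[2]+s[0]**2+s[1]**2); res=abs(np.hypot(*(e-s[:2]).T)-R0); e=e[res<max(2*np.median(res),3e-4)]
    print(z,len(e),'boss r',R0.round(5),'centre',(ax+s[:2]).round(4))
    c=ax+s[:2]; y=ray((321,162.2),*A,z-.03)[:2]-c; print('   line r',np.hypot(*y).round(4),'ang',np.degrees(np.arctan2(y[1],y[0])).round(1))
print([proj([c[0]+r*np.cos(-.183),c[1]+r*np.sin(-.183),z],*A).round(1).tolist() for z in(.112,.118,.124)])
```

```text
line r 0.033196273075050735
0.142 67 boss r 0.02405 centre [0.5067 0.0344]
   line r 0.0325 ang -10.9
0.145 70 boss r 0.0236 centre [0.5067 0.0345]
   line r 0.032 ang -11.0
0.148 69 boss r 0.02325 centre [0.5066 0.0345]
   line r 0.0316 ang -11.1
0.154 79 boss r 0.02245 centre [0.5065 0.0345]
   line r 0.0306 ang -11.0
[[321.4, 162.8], [321.3, 164.5], [321.3, 166.3]]
```

```bash
python3 -c "
from h import *
print(bot.hand_in()); o=bot.get_obs(); print(o['t'],o['contact_force'].round(2))"
```

```text
the job is handed in; nothing more can be done
None
the job is handed in; nothing more can be done
```

The key and the pulley both look fully home, and I handed the job in at about 20 s of the 72 s allowed, with the gripper open and clear. `hand_in` gives no verdict, and it blocked a final force reading.

- **Key:** I took the steel key from the middle hole of the stand. The slot was at about −10.5° in world axes, roughly 25° clockwise of the stripe. The key was lowered with no more than about 3 N on it and released to drop. Its top edge appeared at row 256, against about 257 predicted for seated and about 273 for still at its release height.
- **Pulley:** I gripped the grey pulley by the boss, turned it about 11° and slid it over the shaft and key. It stopped hard at the height expected for the collar. After release, its boss measured 24.05 mm in radius at the seated height (24.0 mm true), and the yellow line lay at −11°, within a pixel of its expected place.

**What disagreed:**
- The wrist force showed no clear drag from the spring balls on the way down.
- Counting the pulley's weight, the last press came to about 19 N, close to the 20 N limit.
- A sideways force of about 5 N had to be eased by shifting about 2 mm when the bore first met the shaft.
- The wrist camera read about 1 to 2 mm off sideways, which I corrected by feel and by comparing parts in the same picture.

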